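# Drive the jammed mast stub out of the mast foot

### The job

A broken-off orange mast stub is jammed in the green antenna-mast foot on the radio bench. Take the brass drift from its holster, drive the stub from the entry side right out of the bore into the trough without forcing the drift hard against the foot, then lay the drift down on the blue mat. Leave the stub in the trough, and everything else on the bench undisturbed.

Things in the scene. Friction and masses are not known exactly. Their poses are not given: they have to be found in the camera images.
- mast_foot: fixed green antenna-mast foot: a casting 60 mm wide (own x), 110 mm long (own y), 108 mm tall, with a level through-bore along its y, 80 mm over the bench. Origin: on the bench under the centre of the entry face; +y points from the entry face (y=0) to the exit face (y=110 mm). Its flange, 76 mm wide and 12 mm thick, reaches 8 mm in front of the entry face
- mast_foot_mouth (a point): centre of the bore mouth in the entry face, 80 mm over the bench; the bore is 21 mm in diameter here and for the first 25 mm, then 32 mm on to the exit face; axes as mast_foot
- mast_foot_exit (a point): centre of the 32 mm bore mouth in the exit face; axes as mast_foot. Beyond it lies a dark trough, floor 63 mm over the bench, 36 mm wide inside, walls 13 mm high, 125 mm long up to an end stop
- stub: orange plastic mast stub, a cylinder 30 mm in diameter and 75 mm long, about 0.12 kg, jammed in the 32 mm part of the bore, its front end 1 to 10 mm inside the exit face. Origin: its centre; own y along its axis, towards the exit. Two spring shoes near the exit grip it: sliding takes about 10 to 15 N until its rear end is some 10 mm from the exit face
- drift: drift: round brass nose, 18 mm across, 125 mm long (last 6 mm tapers to 12 mm), on a square red handle 22 x 22 x 80 mm that cannot enter the bore; about 0.2 kg, balance point on the handle 10 mm behind the shoulder. Origin: on the axis at the shoulder between nose and handle; +y points to the tip. At the start the handle lies in the holster, the nose sticks out level by 116 mm, axis 51 mm over the bench
- drift_tip (a point): centre of the drift's nose end, on the axis, 125 mm ahead of the shoulder; axes as drift
- drift_handle (a point): middle of the drift's handle, on the axis, 40 mm behind the shoulder; axes as drift
- holster: fixed grey holster, a closed square tunnel (27 x 27 mm inside, 98 mm long, top 71 mm over the bench) open only at its mouth and lying along its own y; foot 70 mm wide. Origin: on the bench under the mouth; own +y points out of the mouth. The drift can leave only straight along +y, by about 90 mm
- holster_mouth (a point): centre line of the holster at its mouth, 51 mm over the bench; axes as holster
- mat: fixed blue mat with a black rim, 140 mm (own x) by 270 mm (own y), 4 mm thick, where the drift may be laid down. Origin: centre of its underside on the bench
- mug: white mug, 80 mm across, 90 mm tall; bystander, origin at its underside
- handheld: black handheld radio standing upright, 58 x 34 mm, 205 mm tall with its aerial; bystander, origin at its underside
- screwdriver: screwdriver lying on the bench; bystander, origin at its underside
- fist_mic: black hand microphone lying flat, 85 x 60 x 30 mm; bystander, origin at its underside
- battery: grey battery block 100 x 65 mm, 96 mm tall with its terminals; bystander, origin at its underside
- spray_can: blue spray can, 52 mm across, 150 mm tall; bystander, origin at its underside
- logbook: green logbook lying flat, 110 x 150 x 12 mm; bystander, origin at its underside
There are look-alikes about, which are no part of the job. There is more than one size of the drift; the job needs the larger.

How it is judged (in metres and radians):
On the way, in this order (a step that is already met when the one before it is completed fails the run):
1. the drift is drawn out of its holster (y of drift in the frame of holster above 0.08 m), for 0.1 s.
2. the stub is driven clear of the exit face, the drift standing in the bore (y of stub in the frame of mast_foot above 0.149 m and y of drift_tip in the frame of mast_foot above 0.09 m and x of drift_tip in the frame of mast_foot between -0.016 and 0.016 m), for 0.1 s.
At the end, for the whole second after the job is handed in: The stub lies at rest in the trough, its rear end at least 1.5 mm beyond the exit face of the mast foot, and the drift lies flat and at rest on the mat (its tip and the middle of its handle within the mat's outline, its axis at most 22 mm over the bench), released (y of stub in the frame of mast_foot above 0.149 m and x of stub in the frame of mast_foot between -0.015 and 0.015 m and z of stub in the frame of mast_foot between 0.07 and 0.088 m and linear speed of each of stub, drift below 0.02 m/s and x of drift_tip in the frame of mat between -0.07 and 0.07 m and y of drift_tip in the frame of mat between -0.135 and 0.135 m and z of each of drift_tip, drift_handle in the frame of mat below 0.022 m and x of drift_handle in the frame of mat between -0.07 and 0.07 m and y of drift_handle in the frame of mat between -0.135 and 0.135 m); the robot touches nothing.
It fails at once if a bystander (mug, handheld radio, screwdriver, microphone, battery, spray can or logbook) is shifted by more than 20 mm (distance of any of mug, handheld, screwdriver, fist_mic, battery, spray_can, logbook from where it was at the start of the episode above 0.02 m).
It fails at once if the drift is forced against the mast foot with more than 60 N (contact force between drift and mast_foot above 60 N).
It also fails if it takes over 69 s, if anything falls off the work surface, if the arm or the gripper's body presses on something with over 40 N, if the wrist force passes 120 N, or if a joint passes its speed limit or range.

### The arm

A 6-joint arm with a two-finger parallel gripper is mounted at the origin on the work surface. World frame = base frame: x ahead of the robot, y to its left, z up, the work surface at z = 0. Lengths are in mm, angles in rad, forces in N, time in s.
With the tool pointing down it reaches from about 275 to 750 mm from the base axis. Payload 10.2 kg.
Tool frame: the origin (TCP) lies between the finger pads; the fingertips stand 17 mm ahead of it and the grasp point (between the pads) lies 2 mm behind it (tips_ahead is the distance from the TCP to the fingertips, in mm); z points along the fingers, y is the line along which they close (so a half turn about z gives the same grasp; the last joint's range is limited). The gripper opens to 85 mm and grips with 20 to 120 N. Pads are 22 mm wide; open, the fingers measure 114 mm over their backs; the gripper's body (76 mm by 85 mm) begins 54 mm behind the grasp point. The pads swing forward as they close: fully open they stand 13 mm farther back than shut.
Start: joints at [-1.495, 0.313, 1.498, -0, 1.331, -0.223], TCP at [154.533, -501.748, 225.894] pointing down, gripper open.
Joint ranges: [-2.94, 2.94], [-0.97, 2.17], [0.19, 2.56], [-1.23, 4.37], [0.02, 3.11], [-2.88, 2.88]. Speed limits (rad/s): [2.39, 2.39, 3.01, 3.14, 3.14, 3.14].

### API

Orientations are given as a unit quaternion [w, x, y, z].
In Python, from rig import sense, capture, finish_job, boxes_of, tips_ahead gives the robot as it stands.
- The arm moves only by the tool drive_tool, never from a script. Its argument "commands" is text: rows parted by semicolons, each of 7 numbers parted by spaces: the shift along the world's x, y, z in units of 0.1 m (1.0 is 0.1 m), then the turn, a rotation vector about the world's x, y, z in units of pi/4 rad (1.0 is pi/4 rad), then the opening in per cent of the stroke, from 0 (shut) to 100 (fully open). A call has 1 to 20 rows; each row shifts and turns the commanded pose from where the row before left it; what a row does not reach is not made up. A row lasts 1/12 s, in which the tool goes at most 41.7 mm and 7.16 degrees, less where a joint would pass 70% of its speed; a pose out of reach is approached as far as the arm can. A call with a number of a shift or a turn outside -1 to 1 is refused whole. A call with a gripper value outside its range is refused whole. The fingers move at their own pace and stop on an object; "force" is the grip in N (left out, the last holds). Time passes only in rows, so rows that do not move let the fingers close. It gives the time, the measured TCP pose, the force, the opening and the grip force at its end, in the units of the state.
- sense(): the state, without advancing time (a new reading comes with each control period).
- capture(name): name is "scene" or "top" or "wrist"; returns a dict with "pixels" (400x640x3 uint8, blue, green, red), "fov_y" (degrees; the focal length in pixels is half the picture's height over the tangent of half this angle, whatever the lens; pixels are square), "cx", "cy" (the principal point, pixels), "position" and "attitude" of the camera in the world; the wrist camera has in their place "tool_from_camera" (4x4, takes a point from camera to tool coordinates, whose origin is the TCP and whose axes are the flange's). Camera axes: x right, y down, z forward; pixel columns grow to the right and rows downward; lengths in mm; the calibration is good to about 2 mm. A picture is of the moment at which its call begins: read the wrist's pose just before it. There is no depth.
- finish_job(): hands the job in; it is judged then, once.
Trained networks look in a picture, given as the dict that the camera call returned (one of the last four; its "shot" number tells which), for a name from the list of things; names that differ only in an ending like _2 or _b are one class to them, and where a whole thing is asked for, a point or a joint stands for the part that bears it (a point fixed in the world has none). Each returns a list of dicts, best first, with "confidence" (0 to 1); they miss things now and then, are a little off and sometimes report something else, mostly with a low value. They report only what shows in the picture. A call takes as long as a camera call. They do not tell look-alikes from the thing itself.
- boxes_of(picture, name): "position" ([column, row] in pixels, amid what is visible of it).
The state is a dict: "time_s": time; "joints": joint angles; "dq": joint speeds; "tau": joint torques, N m; "eef_pos": TCP position; "ee_rot": TCP orientation; "force": force on the tool from outside, world axes, zero at the start; "wrist_torque": the same for the moment, N m; "grip_width": opening from 0.0 (shut) to 1.0 (fully open); "grip_force": force on a finger pad.
Only numpy, scipy, OpenCV 4.12 (cv2) and the standard library are available. Lean on these libraries where they do the work, as an engineer would, in place of code of your own. Each camera call takes 0.05 s, during which the arm holds its last target. There are 200 camera calls.

## Working session

There is one attempt and no reset: what is moved stays moved. The work goes in short steps, Python scripts to look and compute and a tool call to move; the robot and the scene stay as the last step left them, time stands still between calls to the robot, and variables do not carry over. Pictures are saved under pics/ and viewed, at most 10 in all, crops included, and the job is handed in when it is done.

Besides the shell and the picture viewer there is one more tool, called in YAML: its name, and indented under it one key for each argument. drive_tool: Moves the arm, as the interface text tells. Shifts and turns lie within -1 to 1; 1 stands for 0.1 m of shift or pi/4 rad of turn. Its arguments: {"type":"object","properties":{"commands":{"type":"string"},"force":{"type":"number"}},"required":["commands"]}

```bash
mkdir -p pics; cat > h.py <<'E'
import numpy as np,cv2
from scipy.spatial.transform import Rotation as R
from rig import sense,capture,finish_job,boxes_of,tips_ahead
def pose(p):
    if 'position' in p:
        a=np.array(p['attitude'],float)
        M=a if a.shape==(3,3) else R.from_quat(a,scalar_first=True).as_matrix()
        return M,np.array(p['position'],float)
    s=p['state'];T=np.eye(4);T[:3,:3]=R.from_quat(s['ee_rot'],scalar_first=True).as_matrix();T[:3,3]=s['eef_pos']
    T=T@np.array(p['tool_from_camera']);return T[:3,:3],T[:3,3]
def f(p): return 200/np.tan(np.radians(p['fov_y'])/2)
def shot(n):
    s=sense();p=capture(n);p['state']=s;return p
def ray(p,uv,z):
    M,o=pose(p);d=M@np.array([(uv[0]-p['cx'])/f(p),(uv[1]-p['cy'])/f(p),1]);return o+d*(z-o[2])/d[2]
def proj(p,X):
    M,o=pose(p);c=M.T@(np.array(X,float)-o);return c[:2]/c[2]*f(p)+[p['cx'],p['cy']]
E
python3 - <<'E'
from h import *
Z=dict(mast_foot=60,mast_foot_mouth=80,mast_foot_exit=80,stub=80,drift=51,drift_tip=51,drift_handle=51,holster=40,holster_mouth=51,mat=4,mug=45,handheld=100,screwdriver=10,fist_mic=15,battery=48,spray_can=75,logbook=6)
for n in ['top','scene']:
    p=shot(n);cv2.imwrite(f'pics/{n}.png',p['pixels'])
    print(n,p['position'],p['attitude'],p['fov_y'])
    for k,z in Z.items():
        print(k,[(np.round(b['position']).tolist(),round(b['confidence'],2),np.round(ray(p,b['position'],z)[:2]).tolist()) for b in boxes_of(p,k)[:4]])
print(sense(),tips_ahead)
E
```

```text
top [ 299.58571158  -35.67517587 1382.04087699] [-0.06047742  0.70504799 -0.70478378  0.05029545] 48.37293337162678
mast_foot [([263.0, 159.0], 0.93, [645.0, 138.0]), ([176.0, 147.0], 0.63, [685.0, 409.0]), ([406.0, 218.0], 0.48, [465.0, -292.0])]
mast_foot_mouth [([265.0, 156.0], 0.95, [648.0, 129.0])]
mast_foot_exit [([267.0, 156.0], 0.69, [649.0, 125.0])]
stub [([215.0, 268.0], 0.32, [316.0, 271.0])]
drift [([408.0, 221.0], 0.7, [454.0, -300.0]), ([480.0, 283.0], 0.59, [273.0, -503.0])]
drift_tip [([479.0, 283.0], 0.61, [271.0, -500.0]), ([404.0, 218.0], 0.55, [465.0, -288.0])]
drift_handle [([478.0, 288.0], 0.86, [257.0, -496.0]), ([404.0, 215.0], 0.75, [473.0, -286.0])]
holster [([437.0, 222.0], 0.75, [454.0, -388.0]), ([201.0, 219.0], 0.19, [464.0, 326.0]), ([401.0, 218.0], 0.17, [465.0, -280.0])]
holster_mouth [([438.0, 223.0], 0.61, [450.0, -388.0])]
mat [([289.0, 220.0], 0.64, [463.0, 60.0])]
mug [([201.0, 217.0], 0.74, [468.0, 327.0]), ([265.0, 155.0], 0.73, [661.0, 133.0])]
handheld [([173.0, 148.0], 0.91, [669.0, 402.0])]
screwdriver [([391.0, 120.0], 0.72, [786.0, -263.0
[... 1301 characters left out ...]
': array([-1.49540818e+00,  3.12899889e-01,  1.49772229e+00, -9.65562643e-06,
        1.33101737e+00, -2.23409071e-01]), 'dq': array([-5.50150942e-04, -5.53665077e-05,  1.41387892e-03, -5.37082050e-04,
       -4.06731496e-04,  1.52345008e-03]), 'tau': array([-6.18507579e-05, -4.12164438e+01, -2.59899330e+01, -2.02435963e-04,
        5.10473837e-04, -4.03241941e-06]), 'eef_pos': array([ 154.52557215, -501.73576391,  225.88583344]), 'ee_rot': array([-2.37282534e-05,  9.88860599e-01,  1.48844602e-01, -2.94318584e-06]), 'force': array([-0.01751455,  0.56298624, -0.63654083]), 'wrist_torque': array([ 0.01909009, -0.04406301, -0.02643795]), 'grip_force': 0.0, 'grip_width': 1.0035803075864989} 17.0
```

View pics/top.png

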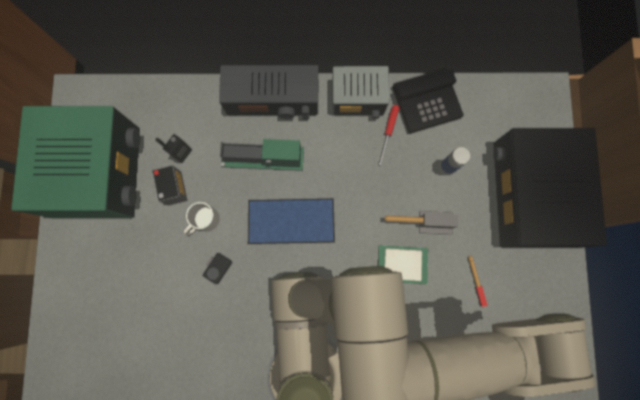

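View pics/scene.png

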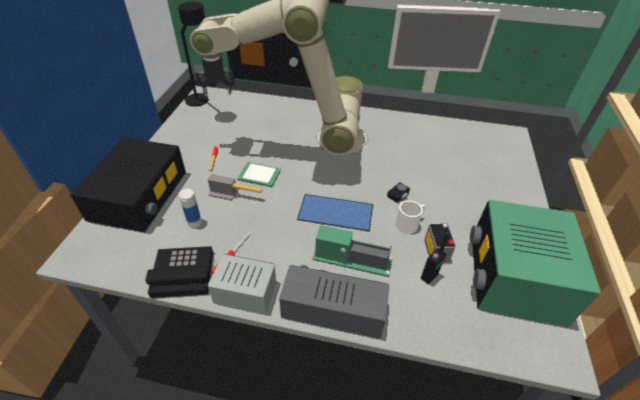

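The drift in the holster shows at about (405,219), with its nose to the left and the holster at (437,222). Look-alikes are the small loose drift at (478,283) and the screwdriver at (389,135). I choose the one in the holster. The mast foot's tall green end, the entry side, is at (282,153), with the trough to its left towards +y. The mat is at (291,221). Next I move above the drift for a close look.

drive_tool:
  commands: "0.22 0.16 0.08 0 0 0.135 100;0.22 0.16 0.08 0 0 0.135 100;0.22 0.16 0.08 0 0 0.135 100;0.22 0.16 0.08 0 0 0.135 100;0.22 0.16 0.08 0 0 0.135 100;0.22 0.16 0.08 0 0 0.135 100;0.22 0.16 0.08 0 0 0.135 100;0.22 0.16 0.08 0 0 0.135 100;0.22 0.16 0.08 0 0 0.135 100;0.22 0.16 0.08 0 0 0.135 100;0.22 0.16 0.08 0 0 0.135 100;0.22 0.16 0.08 0 0 0.135 100;0 0 0 0 0 0 100;0 0 0 0 0 0 100"

```text
time_s: 2.97
eef_pos: [419.2, -309.1, 322.0]
ee_rot: [0.0, 0.706, 0.708, -0.0]
force: [0.0, -0.0, 0.7]
grip_width: 0.999
grip_force: 0.0
```

```bash
python3 - <<'E'
from h import *
p=shot('wrist');cv2.imwrite('pics/w1.png',p['pixels'])
print(p['state']['eef_pos'],p['state']['ee_rot'],p['state']['joints'],pose(p))
for k,z in dict(drift=51,drift_tip=51,drift_handle=51,holster=51,holster_mouth=51).items():
    print(k,[(np.round(b['position']).tolist(),round(b['confidence'],2),np.round(ray(p,b['position'],z)[:2]).tolist()) for b in boxes_of(p,k)[:4]])
E
```

```text
[ 419.23006742 -309.12743262  322.04965726] [ 2.52492013e-04  7.06407030e-01  7.07805792e-01 -7.53561047e-05] [-8.60485974e-01  2.54612889e-01  1.32700858e+00 -1.11902909e-04
  1.55945621e+00 -8.62462883e-01] (array([[ 0.99999779,  0.00139298,  0.00157616],
       [ 0.0018238 , -0.94751055, -0.31971929],
       [ 0.00104806,  0.31972146, -0.947511  ]]), array([ 418.14918874, -227.22366716,  470.21922751]))
drift [([254.0, 265.0], 0.81, [317.0, -475.0]), ([356.0, 140.0], 0.64, [468.0, -280.0])]
drift_tip [([351.0, 143.0], 0.75, [462.0, -285.0]), ([260.0, 267.0], 0.62, [326.0, -478.0])]
drift_handle [([258.0, 268.0], 0.84, [323.0, -480.0]), ([355.0, 144.0], 0.6, [467.0, -286.0])]
holster [([343.0, 214.0], 0.84, [454.0, -388.0])]
holster_mouth [([345.0, 214.0], 0.82, [457.0, -389.0]), ([350.0, 143.0], 0.6, [461.0, -286.0])]
```

View pics/w1.png

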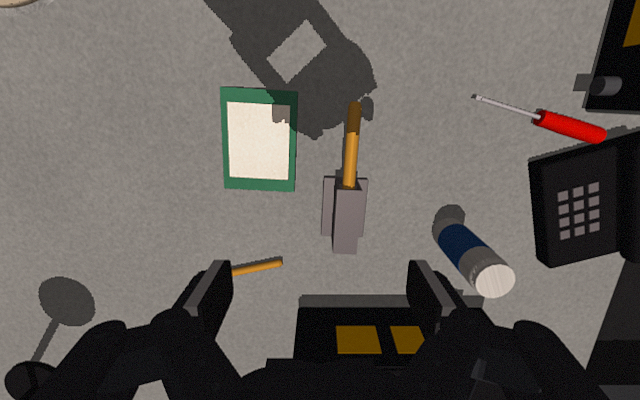

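The wrist view shows the brass nose of the holstered drift running from (349,186) at the mouth to its tip at (354,102). The short loose drift is at (257,268). The holstered one is the larger and it's the one I want. Next I segment the brass to get its axis, and do the same for the foot in the top view.

```bash
cat >> h.py <<'E'
def brass(p,box,z):
    """axis of the brass nose: pixels -> plane z; returns end points (low y, high y) and yaw off +y (deg)"""
    x0,y0,x1,y1=box;h=cv2.cvtColor(p['pixels'],cv2.COLOR_BGR2HSV)[y0:y1,x0:x1]
    m=((h[...,0]>8)&(h[...,0]<28)&(h[...,1]>120)).astype(np.uint8)
    n,l,st,_=cv2.connectedComponentsWithStats(m);i=1+np.argmax(st[1:,4])
    v,u=np.nonzero(l==i);P=np.array([ray(p,(a+x0,b+y0),z)[:2] for a,b in zip(u,v)])
    c=P.mean(0);d=np.linalg.svd(P-c)[2][0] if len(P)<3000 else np.linalg.eigh(np.cov((P-c).T))[1][:,-1]
    d*=np.sign(d[1]);t=(P-c)@d
    return c+d*t.min(),c+d*t.max(),np.degrees(np.arctan2(-d[0],d[1])),len(P),np.ptp((P-c)@[d[1],-d[0]])
E
python3 - <<'E'
from h import *
p=shot('wrist');print(brass(p,(325,85,385,200),51))
p=shot('top');print(brass(p,(375,205,430,235),51))
print([ray(p,q,12)[:2].round() for q in [(303,170),(221,170)]],[ray(p,q,108)[:2].round() for q in [(300,141),(265,141),(300,163),(265,163)]])
print('mat',[ray(p,q,4)[:2].round() for q in [(249,200),(335,199),(249,243),(335,242)]])
c=p['pixels'][125:180,210:315];cv2.imwrite('pics/foot_top.png',cv2.resize(c,None,fx=7,fy=7,interpolation=cv2.INTER_CUBIC))
E
```

```text
(array([ 460.32324855, -350.28709424]), array([ 465.40823455, -230.57706732]), np.float64(-2.432320861940984), 1129, np.float64(17.977012903269664))
(array([ 462.45835111, -293.76813607]), array([ 460.8396604 , -272.30851892]), np.float64(4.313630116464904), 22, np.float64(7.140766581462513))
[array([622.,  18.]), array([622., 277.])] [array([687.,  24.]), array([687., 127.]), array([620.,  23.]), array([620., 126.])]
mat [array([527., 188.]), array([530., -83.]), array([392., 184.]), array([396., -82.])]
```

View pics/foot_top.png

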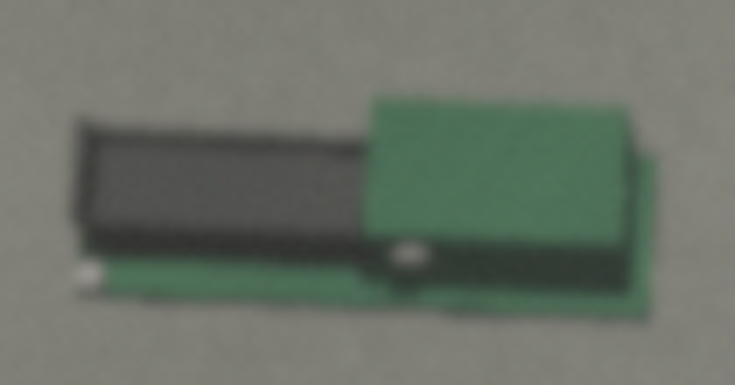

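drive_tool:
  commands: "0.215 -0.045 -0.3 0 0 -0.055 60;0.21 -0.045 -0.39 0 0 0 60;0 0 -0.4 0 0 0 60;0 0 -0.4 0 0 0 60;0 0 -0.4 0 0 0 60;0 0 -0.4 0 0 0 60;0 0 -0.3 0 0 0 60;0 0 -0.1 0 0 0 60;0 0 0 0 0 0 60;0 0 0 0 0 0 0;0 0 0 0 0 0 0;0 0 0 0 0 0 0;0 0 0 0 0 0 0;0 0 0 0 0 0 0;0 0 0 0 0 0 0;0 0 0 0 0 0 0"
  force: 40

```text
time_s: 4.7
eef_pos: [459.7, -318.5, 55.7]
ee_rot: [0.0, 0.722, 0.692, -0.0]
force: [-0.7, -0.1, -0.0]
grip_width: 0.002
grip_force: 0.0
```

```bash
python3 - <<'E'
from h import *
p=shot('wrist');cv2.imwrite('pics/w2.png',p['pixels'])
print(p['state']['eef_pos'],p['state']['grip_width'])
E
```

```text
[ 459.7466824  -318.52768141   55.67248525] 0.0015654675721016942
```

View pics/w2.png

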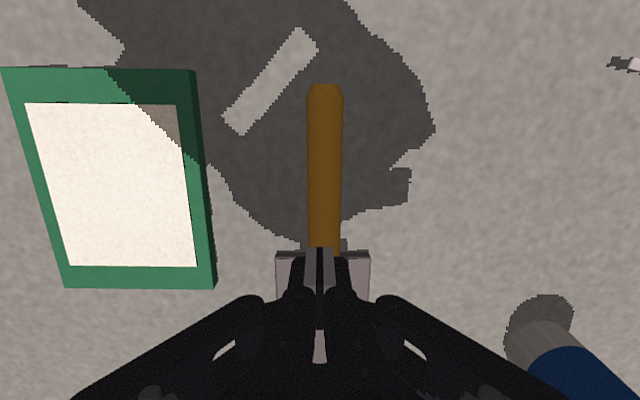

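```bash
python3 - <<'E'
from h import *
p=shot('wrist')
for X in [(465.4,-230.6,51),(460.5,-347,51),(459.7,-318.5,55.7),(459.7,-318.5,38.7),(461.7,-318,51)]: print(X,proj(p,X))
for z in (20,35,51): print(z,brass(p,(280,60,370,270),z))
print(sense()['grip_width'],sense()['force'])
E
```

```text
(465.4, -230.6, 51) [324.8437646   84.16137892]
(460.5, -347, 51) [323.86327285 295.15067196]
(459.7, -318.5, 55.7) [320.54473741 256.24449991]
(459.7, -318.5, 38.7) [320.39956582 242.29833046]
(461.7, -318, 51) [324.03049642 251.19020402]
20 (array([ 461.52399959, -338.18973692]), array([ 465.74536649, -229.23619257]), np.float64(-2.2187951039612313), 5690, np.float64(21.864544043749106))
35 (array([ 461.59114587, -329.90635874]), array([ 465.46793944, -229.84625754]), np.float64(-2.218795103961232), 5690, np.float64(20.07982854442524))
51 (array([ 461.66276857, -321.07075535]), array([ 465.17201725, -230.4969935 ]), np.float64(-2.2187951039612304), 5690, np.float64(18.176132011813113))
0.0027194472939110394 [-0.19125549  0.29589168  0.97295521]
```

drive_tool:
  commands: "0 0 0 0 0 0 60;0 0 0 0 0 0 60;0 0 0 0 0 0 60;0 0 0 0 0 0 60;0 0 0 0 0 0 60;0 0 0 0 0 0 60"

```text
time_s: 5.3
eef_pos: [459.7, -318.5, 55.4]
ee_rot: [-0.0, 0.722, 0.692, -0.0]
force: [-0.0, 0.1, 0.8]
grip_width: 0.599
grip_force: 0.0
```

```bash
python3 - <<'E'
from h import *
p=shot('wrist');cv2.imwrite('pics/w3.png',p['pixels'])
print(p['state']['eef_pos'],p['state']['grip_width'])
E
```

```text
[ 459.674935   -318.45756872   55.386966  ] 0.5986012787938485
```

View pics/w3.png

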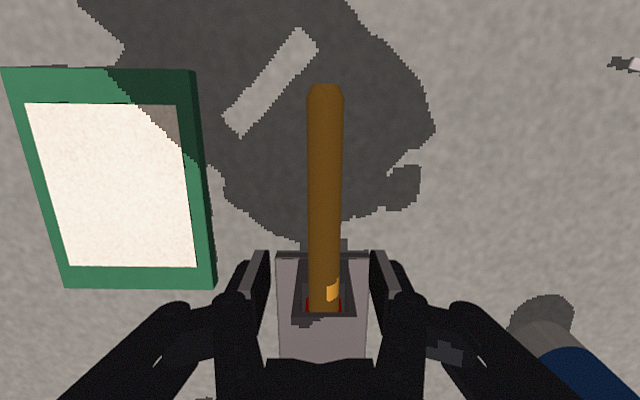

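```bash
python3 - <<'E'
from h import *
p=shot('wrist')
for s in (-25.5,25.5):
  for y in (-307.5,-329.5):
    print(s,y,[ (z,proj(p,(459.7+s,y,z)).round().tolist()) for z in (38,48,58,70,90)])
print(p['tool_from_camera'])
c=p['pixels'][220:380,200:440];cv2.imwrite('pics/w3c.png',cv2.resize(c,None,fx=3.3,fy=3.3,interpolation=cv2.INTER_CUBIC))
E
```

```text
-25.5 -307.5 [(38, [277.0, 227.0]), (48, [274.0, 234.0]), (58, [272.0, 242.0]), (70, [268.0, 253.0]), (90, [261.0, 275.0])]
-25.5 -329.5 [(38, [280.0, 260.0]), (48, [278.0, 268.0]), (58, [275.0, 278.0]), (70, [272.0, 291.0]), (90, [266.0, 318.0])]
25.5 -307.5 [(38, [363.0, 223.0]), (48, [365.0, 230.0]), (58, [368.0, 238.0]), (70, [372.0, 249.0]), (90, [380.0, 271.0])]
25.5 -329.5 [(38, [363.0, 257.0]), (48, [365.0, 265.0]), (58, [368.0, 275.0]), (70, [371.0, 287.0]), (90, [379.0, 314.0])]
[[-1.54529935e-04 -9.47671270e-01 -3.19247771e-01  8.17977671e+01]
 [ 9.99999651e-01 -4.08451842e-04  7.28425429e-04 -8.72252931e-01]
 [-8.20705192e-04 -3.19247548e-01  9.47671003e-01 -1.48207644e+02]
 [ 0.00000000e+00  0.00000000e+00  0.00000000e+00  1.00000000e+00]]
```

View pics/w3c.png

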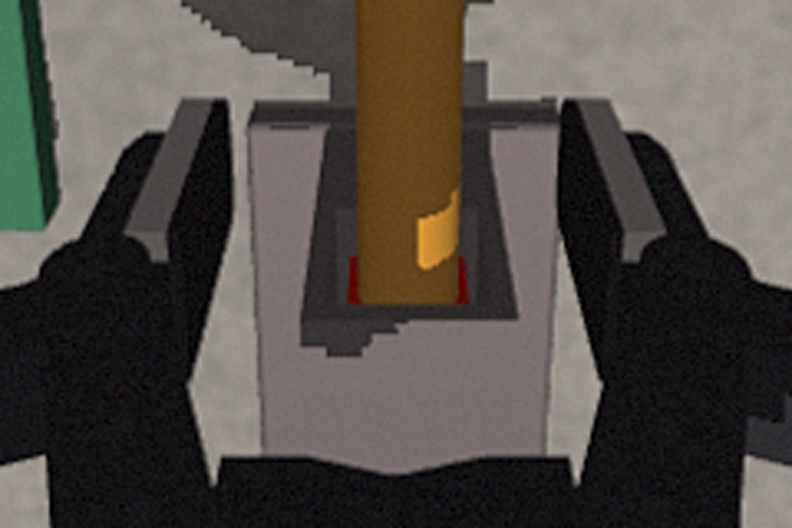

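```bash
python3 - <<'E'
from h import *
p=shot('wrist')
a=[ray(p,q,12)[:2] for q in [(195,70),(215,290),(65,288),(0,67)]]
print([np.linalg.norm(a[i]-a[i+1]).round(1) for i in range(3)],a)
print([ray(p,q,71)[:2].round(1) for q in [(299,316),(356,316)]], [ray(p,q,z)[:2].round(1) for z in (5,20) for q in [(276,250),(370,250)]])
print(sense()['joints'])
E
```

```text
[np.float64(149.3), np.float64(109.9), np.float64(149.1)] [array([ 391.20319525, -218.08185075]), array([ 380.08819906, -366.99310092]), array([ 270.41421837, -360.49708192]), array([ 278.97947492, -211.66592443])]
[array([ 447.1, -344.7]), array([ 477.1, -346. ])] [array([ 426.6, -339.8]), array([ 494.9, -342.8]), array([ 429.3, -332. ]), array([ 492.4, -334.8])]
[-8.15378889e-01  5.74452118e-01  1.58669998e+00 -9.03394310e-06
  9.80486897e-01 -7.72518342e-01]
```

In the picture the fingertips stand at about z 65, higher than the stated 17 mm ahead of the TCP would put them. They shut above the nose, whose top is at z 60. I go 27 mm lower, which is safe whichever figure is right, and close again.

drive_tool:
  commands: "0.02 0 -0.14 0 0 0 60;0 0 -0.14 0 0 0 60;0 0 0 0 0 0 60;0 0 0 0 0 0 0;0 0 0 0 0 0 0;0 0 0 0 0 0 0;0 0 0 0 0 0 0;0 0 0 0 0 0 0;0 0 0 0 0 0 0"
  force: 40

```text
time_s: 6.2
eef_pos: [462.0, -318.7, 28.0]
ee_rot: [0.001, 0.722, 0.692, 0.0]
force: [0.9, 0.1, 2.3]
grip_width: 0.195
grip_force: 39.0
```

```bash
python3 - <<'E'
from h import *
p=shot('wrist');cv2.imwrite('pics/w4.png',p['pixels'][150:400,160:480])
print(p['state']['eef_pos'],p['state']['grip_width'],p['state']['grip_force'],p['state']['force'])
print([(z,proj(p,(461.7,-307.5,z)).round()) for z in (10,20,30,40,50)])
E
```

```text
[ 462.00151467 -318.73956148   28.01514679] 0.19491143603926572 38.9906108379364 [0.85813416 0.08836411 2.27672229]
[(10, array([319., 224.])), (20, array([319., 231.])), (30, array([319., 239.])), (40, array([319., 248.])), (50, array([319., 258.]))]
```

View pics/w4.png

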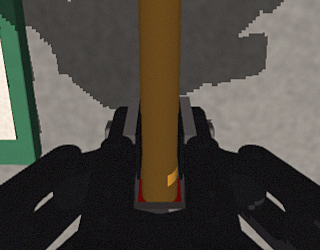

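drive_tool:
  commands: "0 0 0 0 0 0 0;0 0 0 0 0 0 0;0.006 0.15 0 0 0 0 0;0.012 0.3 0 0 0 0 0;0.012 0.3 0 0 0 0 0;0.012 0.3 0 0 0 0 0;0 0 0 0 0 0 0"
  force: 90

```text
time_s: 6.83
eef_pos: [464.9, -208.6, 26.7]
ee_rot: [-0.002, 0.721, 0.693, 0.0]
force: [-0.4, -0.6, -2.4]
grip_width: 0.176
grip_force: 87.8
```

```bash
python3 - <<'E'
from h import *
p=shot('wrist');s=p['state'];print(s['eef_pos'],s['grip_width'],s['grip_force'],s['force'],s['wrist_torque']);cv2.imwrite('pics/w5.png',p['pixels'])
print(brass(p,(260,40,390,270),51))
E
```

```text
[ 464.89487949 -208.62831545   26.68009254] 0.17625917022454748 87.83429503440857 [-0.44431503 -0.55885893 -2.38489076] [ 0.02896287  0.05394685 -0.04881026]
(array([ 464.43314321, -202.00260794]), array([ 467.8038384 , -120.37419503]), np.float64(-2.364580484379726), 7892, np.float64(17.732407892081525))
```

View pics/w5.png

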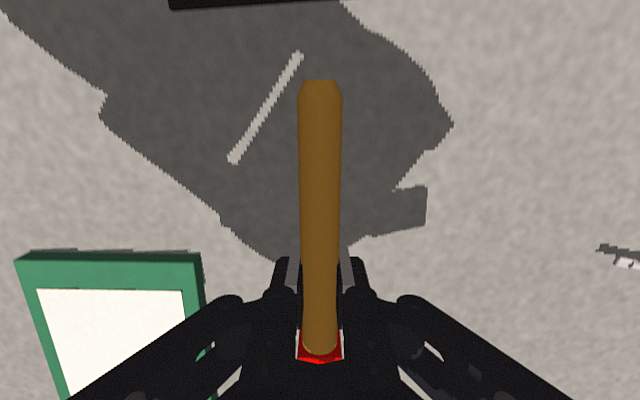

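drive_tool:
  commands: "0 0.1 0.2 0 0 0 0;0 0.3 0.1 0 0 0 0;0 0.38 0 0 0 0 0;0 0.38 0 0 0 0 0;0 0.38 0 0 0 0 0;0 0.38 0 0 0 0 0;0 0.38 0 0 0 0 0;0 0.3 0 0 0 0 0;0 0.15 0 0 0 0 0;0 0 0 0 0 0 0;0 0 0 0 0 0 0"

```text
time_s: 7.8
eef_pos: [466.0, 61.4, 57.2]
ee_rot: [-0.0, 0.722, 0.692, -0.0]
force: [0.4, -0.0, -1.8]
grip_width: 0.179
grip_force: 87.9
```

```bash
python3 - <<'E'
from h import *
p=shot('wrist');s=p['state'];print(s['eef_pos'],s['ee_rot'],s['grip_width'],s['force'],s['wrist_torque'])
z=s['eef_pos'][2]+23
print(brass(p,(260,40,390,270),z))
t=shot('top');print(proj(t,(465,50,z)),[ (np.round(b['position']),b['confidence']) for n in('drift','drift_tip','drift_handle') for b in boxes_of(t,n)])
cv2.imwrite('pics/t2.png',cv2.resize(np.vstack([p['pixels'],t['pixels']]),None,fx=.75,fy=.75))
E
```

```text
[466.01991205  61.40117273  57.19592005] [-1.82293805e-05  7.21730837e-01  6.92173800e-01 -1.68076038e-04] 0.1787117149006208 [ 0.43944039 -0.01455338 -1.79377984] [0.11671266 0.02824624 0.00760342]
(array([465.46149201,  67.33498491]), array([469.05769747, 149.78605556]), np.float64(-2.4974434239429253), 7855, np.float64(17.849971004982386))
[290.98615756 216.58946269] [(array([317., 221.]), 0.62), (array([477., 284.]), 0.53), (array([478., 286.]), 0.58), (array([316., 218.]), 0.5), (array([436., 220.]), 0.7), (array([478., 289.]), 0.52), (array([320., 216.]), 0.43)]
```

View pics/t2.png

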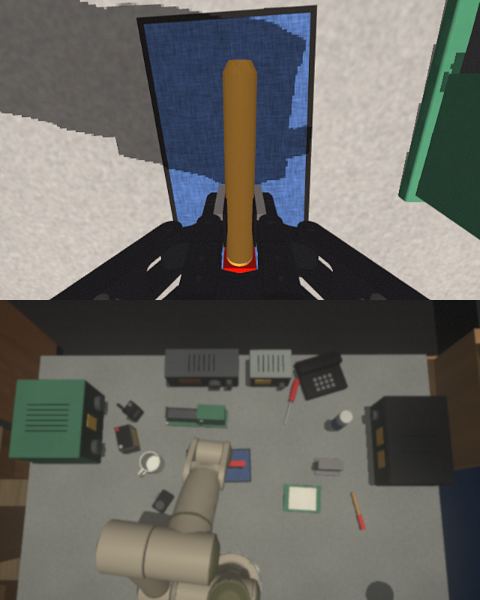

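The drift hangs level over the mat: the brass is at wrist-view (320,90)–(318,340), with the tip over the mat's far part, and the top view shows the holster empty. I lower it to the mat.

drive_tool:
  commands: "0 0 -0.2 0 0 0 0;0 0 -0.2 0 0 0 0;0 0 -0.13 0 0 0 0;0 0 -0.05 0 0 0 0;0 0 0 0 0 0 0;0 0 0 0 0 0 0"

```text
time_s: 8.55
eef_pos: [466.2, 61.0, -0.3]
ee_rot: [0.0, 0.722, 0.692, 0.0]
force: [0.4, -0.7, -0.9]
grip_width: 0.178
grip_force: 88.9
```

drive_tool:
  commands: "0 0 -0.03 0 0 0 0;0 0 0 0 0 0 0;0 0 -0.02 0 0 0 0;0 0 0 0 0 0 0"

```text
time_s: 8.88
eef_pos: [466.7, 61.0, -1.2]
ee_rot: [0.001, 0.722, 0.692, 0.0]
force: [-22.2, -3.2, 62.8]
grip_width: 0.181
grip_force: 124.6
```

drive_tool:
  commands: "0 0 0.04 0 0 0 0;0 0 0 0 0 0 0;0 0 0 0 0 0 20;0 0 0 0 0 0 40;0 0 0 0 0 0 50;0 0 0 0 0 0 50;0 0 0.3 0 0 0 50;0 0 0.4 0 0 0 50;0 0 0.4 0 0 0 50;0 0 0.4 0 0 0 50;0 0 0.4 0 0 0 50;0 0 0 0 0 0 50"
  force: 60

```text
time_s: 9.88
eef_pos: [468.7, 61.3, 195.2]
ee_rot: [0.005, 0.722, 0.692, 0.004]
force: [1.5, -0.7, 0.7]
grip_width: 0.498
grip_force: 0.0
```

```bash
python3 - <<'E'
from h import *
p=shot('wrist');s=p['state'];print(s['eef_pos'],s['grip_width'],s['force'])
print(brass(p,(150,0,500,330),15))
h=cv2.cvtColor(p['pixels'],cv2.COLOR_BGR2HSV);m=(((h[...,0]<6)|(h[...,0]>174))&(h[...,1]>150)&(h[...,2]>60)).astype(np.uint8)
n,l,st,c=cv2.connectedComponentsWithStats(m)
for i in range(1,n):
    if st[i,4]>60: print('red',st[i],[ray(p,q,26)[:2].round(1) for q in [(st[i,0],c[i][1]),(st[i,0]+st[i,2],c[i][1]),(c[i][0],st[i,1]),(c[i][0],st[i,1]+st[i,3])]])
E
```

```text
[468.7086682   61.31473563 195.18734294] 0.4983074945076337 [ 1.49690184 -0.65401803  0.69149223]
(array([463.88332247,  21.44551599]), array([469.85375237, 149.97436102]), np.float64(-2.659595260941452), 1887, np.float64(18.310657355270727))
red [ 306  207   19   66 1178] [array([451.8, -11.3]), array([473.6, -12.3]), array([464.3,  29.1]), array([460.3, -54.7])]
red [553 377  30  23 267] [array([ 785.2, -255.3]), array([ 827.9, -257.7]), array([ 805.7, -237.8]), array([ 815.4, -281.6])]
```

drive_tool:
  commands: "-0.026 -0.25 -0.2 0 0 0 50;-0.026 -0.243 -0.35 0 0 0 50;0 0 -0.4 0 0 0 50;0 0 -0.35 0 0 0 50;0 0 -0.2 0 0 0 50;0 0 0 0 0 0 50;0 0 0 0 0 0 50"

```text
time_s: 10.52
eef_pos: [459.9, 13.0, 38.3]
ee_rot: [-0.001, 0.722, 0.692, -0.001]
force: [-0.3, 0.8, 1.1]
grip_width: 0.494
grip_force: 0.0
```

```bash
python3 - <<'E'
from h import *
p=shot('wrist');s=p['state'];print(s['eef_pos'],s['ee_rot'],s['grip_width'],s['force'])
print(brass(p,(150,0,500,330),15))
E
```

```text
[459.93844567  12.97723219  38.30110516] [-0.00135424  0.72211452  0.69177164 -0.00088825] 0.4937569522859345 [-0.26231417  0.78124435  1.08746393]
(array([464.3354799 ,  21.28287461]), array([469.93063984, 139.78949023]), np.float64(-2.703150029695632), 7307, np.float64(17.8844826419661))
```

drive_tool:
  commands: "0.038 0 -0.2 0 0 0 50;0 0 -0.14 0 0 0 50;0 0 0 0 0 0 50;0 0 0 0 0 0 50"

```text
time_s: 10.9
eef_pos: [465.0, 12.8, 6.3]
ee_rot: [0.0, 0.722, 0.692, 0.0]
force: [-0.1, -1.0, 0.4]
grip_width: 0.5
grip_force: 0.0
```

drive_tool:
  commands: "-0.008 0 -0.02 0 0 0 0;0 0 0 0 0 0 0;0 0 0 0 0 0 0;0 0 0 0 0 0 0;0 0 0 0 0 0 0;0 0 0 0 0 0 0;0 0 0 0 0 0 0"
  force: 50

```text
time_s: 11.48
eef_pos: [464.4, 12.7, 4.4]
ee_rot: [0.001, 0.722, 0.692, 0.001]
force: [-1.0, 0.9, 7.1]
grip_width: 0.246
grip_force: 49.9
```

drive_tool:
  commands: "0 0 0 0 0 0 0;0 0 0.15 0 0 0 0;0 0 0.35 0 0 0 0;0 0 0.4 0 0 0 0;0.1 0 0.4 0 0 0 0;0.3 0 0.4 0 0 0 0;0.38 0 0.3 0 0 0 0;0.38 -0.1 0.1 0 0 0 0;0.38 -0.1 0 0 0 0 0;0.2 0 0 0 0 0 0;0 0 0 0 0 0 0;0 0 0 0 0 0 0;0 0 0 0 0 0 0"
  force: 90

```text
time_s: 12.57
eef_pos: [626.6, -6.9, 202.4]
ee_rot: [-0.0, 0.722, 0.692, -0.0]
force: [0.1, -0.1, -1.9]
grip_width: 0.231
grip_force: 88.9
```

```bash
cat >> h.py <<'E'
def foot(p,z=108):
    """minAreaRect of each big green roof-like blob on plane z"""
    h=cv2.cvtColor(p['pixels'],cv2.COLOR_BGR2HSV);m=((h[...,0]>50)&(h[...,0]<85)&(h[...,1]>70)).astype(np.uint8)
    return h,m
E
python3 - <<'E'
from h import *
p=shot('wrist');s=p['state'];print(s['eef_pos'],s['ee_rot'],s['grip_width'],s['force'],s['wrist_torque'])
z=s['eef_pos'][2]+11
print(z,brass(p,(230,0,420,330),z))
h,m=foot(p);n,l,st,c=cv2.connectedComponentsWithStats(m)
print([st[i].tolist() for i in range(1,n) if st[i,4]>300])
for i in range(1,n):
    if st[i,4]>1000: print('V pct',np.percentile(h[...,2][l==i],[5,25,50,75,95]))
print('proj roof',[proj(p,(x,y,108)).round() for x in (622,685) for y in (20,130)],[proj(p,(653,y,80)).round() for y in (20,130,250)])
np.save('w.npy',p['pixels'])
for r in range(20,400,20): print(r,''.join('.Gg'[(1 if h[r,cc,2]>90 else 2) if m[r,cc] else 0] if not (8<h[r,cc,0]<28 and h[r,cc,1]>120) else 'b' for cc in range(180,480,4)))
E
```

```text
[626.64779457  -6.9191495  202.4079715 ] [-3.59596602e-04  7.22024650e-01  6.91867188e-01 -2.63257297e-04] 0.2314874221054196 [ 0.08137958 -0.10716307 -1.9054709 ] [ 0.02170505 -0.01587685 -0.00364351]
213.40797149506085 (array([626.24307538,   0.9427787 ]), array([631.17560027, 111.0270898 ]), np.float64(-2.565524135418763), 10159, np.float64(17.897926726117262))
[[340, 0, 73, 161, 10077], [73, 325, 85, 59, 1532]]
V pct [ 78.  81.  84. 167. 174.]
V pct [ 59.  69. 161. 164. 169.]
proj roof [array([313., 170.]), array([305.,  15.]), array([391., 167.]), array([396.,  11.])] [array([348., 161.]), array([346.,  23.]), array([ 344., -184.])]
20 ..............................bbbbbbbbbbbGGGGGGGGGGGGGGGGG.................
40 ..............................bbbbbbbbbbbgggggggGGGGGGGGGG.................
60 ..............................bbbbbbbbbbbggggggggggggggGG..................
80 ..............................bbbbbbbbbbbgggggggggggggGGG..................
100 ..............................bbbbbbbbbbbgggggggggggGGGG...................
120 ..............................bbbbbbbbbb.gggggggggGGGG
[... 361 characters left out ...]
.b..............bbbbbbbbb...................................
240 ...............................bbbbbbbbb...................................
260 ...........................................................................
280 ..........................................................................b
300 .........................................................................bb
320 ...........................................................................
340 ...........................................................................
360 ...........................................................................
380 ...........................................................................
```

drive_tool:
  commands: "-0.25 0 0.2 0 0 0 0;-0.25 0 0.2 0 0 0 0;0 0 0 0 0 0 0;0 0 0 0 0 0 0;0 0 0 0 0 0 0"

```text
time_s: 13.03
eef_pos: [577.1, -7.1, 242.5]
ee_rot: [0.0, 0.722, 0.692, 0.0]
force: [0.3, -0.0, -1.8]
grip_width: 0.229
grip_force: 89.3
```

```bash
python3 - <<'E'
from h import *
p=shot('wrist');s=p['state'];print(s['eef_pos'],s['ee_rot'])
import pickle;pickle.dump(p,open('w.pkl','wb'))
print('proj roof',[proj(p,(x,y,108)).round() for x in (622,685) for y in (20,130)])
h,m=foot(p)
print('  ',340)
for r in range(0,230,5): print('%3d'%r,' '.join('%3d'%h[r,cc,2] if m[r,cc] else ' ..' if not (8<h[r,cc,0]<28 and h[r,cc,1]>120) else ' bb' for cc in range(336,460,3)))
E
```

```text
[577.07852646  -7.05399849 242.45786383] [4.83814946e-05 7.22095963e-01 6.91792899e-01 6.03015931e-05]
proj roof [array([367., 158.]), array([368.,  25.]), array([434., 155.]), array([445.,  21.])]
   340
  0  bb  bb  bb  ..  ..  ..  ..  ..  .. 147 153 154 151 157  ..  ..  ..  ..  ..  ..  ..  ..  ..  ..  ..  ..  ..  ..  ..  ..  ..  ..  ..  ..  ..  ..  ..  ..  ..  ..  ..  ..
  5  bb  bb  bb  ..  ..  ..  ..  ..  .. 149 154 152 147 158  ..  ..  ..  ..  ..  ..  ..  ..  ..  ..  ..  ..  ..  ..  ..  ..  ..  ..  ..  ..  ..  ..  ..  ..  ..  ..  ..  ..
 10  bb  bb  bb  ..  ..  ..  ..  ..  .. 150 154 153 152 157  ..  ..  ..  ..  ..  ..  ..  ..  ..  ..  ..  ..  ..  ..  ..  ..  ..  ..  ..  ..  ..  ..  ..  ..  ..  ..  ..  ..
 15  bb  bb  bb  ..  ..  ..  ..  ..  .. 154 153 157 154 152  ..  ..  .. 138 147 147 147 147 144 142 141 139 140 146 141 141 143 137 140 139  ..  ..  ..  ..  ..  ..  ..  ..
 20  bb  bb  ..  ..  ..  ..  ..  ..  .. 158 152 158 156 155  ..  ..  51 158 155 155 159 159 157 155 154 154 151 149 150 152 154 150 154 156 153 153 151 151 153 150 148  ..
 25  bb  bb  ..  ..  ..  ..  ..  ..
[... 6316 characters left out ...]
  ..  ..  ..
210  bb  ..  ..  ..  ..  ..  ..  ..  ..  ..  ..  ..  ..  ..  ..  ..  ..  ..  ..  ..  ..  ..  ..  ..  ..  ..  ..  ..  ..  ..  ..  ..  ..  ..  ..  ..  ..  ..  ..  ..  ..  ..
215  bb  ..  ..  ..  ..  ..  ..  ..  ..  ..  ..  ..  ..  ..  ..  ..  ..  ..  ..  ..  ..  ..  ..  ..  ..  ..  ..  ..  ..  ..  ..  ..  ..  ..  ..  ..  ..  ..  ..  ..  ..  ..
220  bb  ..  ..  ..  ..  ..  ..  ..  ..  ..  ..  ..  ..  ..  ..  ..  ..  ..  ..  ..  ..  ..  ..  ..  ..  ..  ..  ..  ..  ..  ..  ..  ..  ..  ..  ..  ..  ..  ..  ..  ..  ..
225  bb  ..  ..  ..  ..  ..  ..  ..  ..  ..  ..  ..  ..  ..  ..  ..  ..  ..  ..  ..  ..  ..  ..  ..  ..  ..  ..  ..  ..  ..  ..  ..  ..  ..  ..  ..  ..  ..  ..  ..  ..  ..
```

```bash
python3 - <<'E'
from h import *
import pickle;p=pickle.load(open('w.pkl','rb'));h,m=foot(p)
L=[];Rr=[]
for r in range(22,133):
    c=415
    while m[r,c] and h[r,c,2]>120: c-=1
    L.append(ray(p,(c+.5,r),108)[:2]);c=415
    while m[r,c]: c+=1
    Rr.append(ray(p,(c-.5,r),108)[:2])
F=[]
for c in range(395,438):
    r=120
    while m[r,c]: r+=1
    F.append(ray(p,(c,r-.5),108)[:2])
L,Rr,F=map(np.array,(L,Rr,F))
def fit(a,i,j):
    k=np.polyfit(a[:,i],a[:,j],1)
    for _ in range(3):
        e=a[:,j]-np.polyval(k,a[:,i]);g=abs(e)<max(.5,1.5*np.median(abs(e)));k=np.polyfit(a[g,i],a[g,j],1)
    return k,np.std(e[g]),g.sum()
for n,a,i,j in(('L',L,1,0),('R',Rr,1,0),('F',F,0,1)):
    k,e,g=fit(a,i,j);print(n,k,e,g,'yaw',np.degrees(np.arctan(k[0])))
    print([np.polyval(k,q) for q in ((20,80,130) if i==1 else (640,655,670))])
a=brass(p,(230,0,420,330),p['state']['eef_pos'][2]+11);print(p['state']['eef_pos'],a)
E
```

```text
L [4.43407635e-02 6.30468314e+02] 0.24383814463037076 87 yaw 2.5388755830888097
[np.float64(631.3551293940965), np.float64(634.0155752039958), np.float64(636.2326133789119)]
R [4.38311641e-02 6.90154905e+02] 0.2517303063098051 111 yaw 2.509734329562065
[np.float64(691.031528018888), np.float64(693.6613978674886), np.float64(695.8529560746557)]
F [-6.73202795e-02  7.06045563e+01] 0.2859197102232229 36 yaw -3.851356761601268
[np.float64(27.519577494294758), np.float64(26.509773302372018), np.float64(25.49996911044928)]
[577.07852646  -7.05399849 242.45786383] (array([576.66024248,   0.81177163]), array([581.59867933, 110.89168106]), np.float64(-2.5686975416769884), 10149, np.float64(17.830098398328765))
```

drive_tool:
  commands: "0.1 -0.25 0 0 0 0 0;0.2 -0.35 0 0 0 0 0;0.2 -0.35 0 0 0 0 0;0.2 -0.34 0 0 0 0 0;0.08 0 -0.1 0 0 0 0;0 0 -0.35 0 0 0 0;0 0 -0.4 0 0 0 0;0 0 -0.4 0 0 0 0;0 0 -0.35 0 0 0 0;0 0 -0.13 0 0 0 0;0 0 0 0 0 0 0;0 0 0 0 0 0 0;0 0 0 0 0 0 0"

```text
time_s: 14.17
eef_pos: [656.8, -136.6, 72.0]
ee_rot: [0.002, 0.722, 0.692, 0.001]
force: [0.4, -0.1, -1.4]
grip_width: 0.231
grip_force: 89.2
```

```bash
python3 - <<'E'
from h import *
p=shot('wrist');s=p['state'];e=s['eef_pos'];print(e,s['ee_rot'],s['force'],s['wrist_torque'])
a=brass(p,(230,0,420,330),e[2]+10.6);print(a)
for q in a[:2]: print('axis err x',q[0]-(661.2+.0441*(q[1]-20)))
h,m=foot(p);
for r in range(0,60,6): print(r,''.join('b' if (8<h[r,c,0]<28 and h[r,c,1]>120) else '.Gg'[(1 if h[r,c,2]>100 else 2) if m[r,c] else 0] for c in range(200,440,3)))
E
```

```text
[ 656.81724785 -136.6297665    72.04252797] [0.00193024 0.72207526 0.69181123 0.00089566] [ 0.37320945 -0.05813264 -1.42274719] [-0.03839576  0.00573944 -0.00932773]
(array([ 656.36139388, -128.95730321]), array([661.26829299, -18.59827093]), np.float64(-2.5458682670318358), 10192, np.float64(17.872548175354517))
axis err x 1.7304109504141252
axis err x 1.7704767389068365
0 .................................bbbbbbbbbbbbbbb................................
6 .................................bbbbbbbbbbbbbbb................................
12 .................................bbbbbbbbbbbbbbb................................
18 .................................bbbbbbbbbbbbbbb................................
24 .................................bbbbbbbbbbbbbbb................................
30 .................................bbbbbbbbbbbbbbb................................
36 .................................bbbbbbbbbbbbbbb................................
42 .................................bbbbbbbbbbbbbbb................................
48 .................................bbbbbbbbbbbbbbb................................
54 .................................bbbbbbbbbbbbbbb................................
```

drive_tool:
  commands: "-0.017 0 -0.024 0 0 0 0;0 0 0 0 0 0 0;0 0 0 0 0 0 0;0 0 0 0 0 0 0"

```text
time_s: 14.55
eef_pos: [653.9, -136.2, 67.5]
ee_rot: [0.0, 0.722, 0.692, 0.0]
force: [0.0, -0.1, -2.1]
grip_width: 0.233
grip_force: 89.2
```

drive_tool:
  commands: "0.012 0 0.019 0 0 0 0;0 0 0 0 0 0 0;0 0 0 0 0 0 0;0 0 0 0 0 0 0;0 0 0 0 0 0 0;0 0 0 0 0 0 0"

```text
time_s: 15.05
eef_pos: [654.9, -136.1, 68.8]
ee_rot: [-0.0, 0.722, 0.692, -0.0]
force: [0.1, 0.2, -1.7]
grip_width: 0.235
grip_force: 89.2
```

```bash
python3 - <<'E'
from h import *
p=shot('wrist');s=p['state'];e=s['eef_pos'];print(e,s['ee_rot'],s['force'],s['wrist_torque'])
a=brass(p,(230,0,420,330),e[2]+10.6);print(a)
for q in a[:2]: print('axis err x',q[0]-(661.2+.0441*(q[1]-20)))
E
```

```text
[ 654.92837338 -136.13888677   68.8282284 ] [-5.82609335e-05  7.22073367e-01  6.91816485e-01 -2.28360650e-05] [ 0.1203254   0.21896087 -1.65507409] [ 0.01383097 -0.01214277  0.00491594]
(array([ 654.52425101, -128.48975927]), array([659.42362291, -18.09007964]), np.float64(-2.541033331004311), 10193, np.float64(17.887955439971428))
axis err x -0.1273506051682034
axis err x -0.09660458033170016
```

drive_tool:
  commands: "0.005 0.1 0.006 0 0 0 0;0.0045 0.1 0 0 0 0 0;0.0045 0.1 0 0 0 0 0;0.002 0.05 0 0 0 0 0;0 0 0 0 0 0 0;0 0 0 0 0 0 0"

```text
time_s: 15.6
eef_pos: [656.6, -100.7, 69.5]
ee_rot: [0.0, 0.722, 0.692, -0.0]
force: [-0.4, -0.4, -0.9]
grip_width: 0.233
grip_force: 89.2
```

drive_tool:
  commands: "0.0045 0.1 0 0 0 0 0;0.0027 0.06 0 0 0 0 0;0.0027 0.06 0 0 0 0 0;0 0 0 0 0 0 0;0 0 0 0 0 0 0"

```text
time_s: 16.02
eef_pos: [657.6, -78.8, 69.5]
ee_rot: [-0.0, 0.722, 0.692, 0.0]
force: [0.3, 0.4, -2.1]
grip_width: 0.235
grip_force: 89.3
```

drive_tool:
  commands: "0.0025 0.05 0 0 0 0 0;0.0025 0.05 0 0 0 0 0;0.0025 0.05 0 0 0 0 0;0.0025 0.05 0 0 0 0 0;0 0 0 0 0 0 0"

```text
time_s: 16.43
eef_pos: [658.7, -60.8, 69.8]
ee_rot: [0.001, 0.722, 0.692, -0.001]
force: [0.0, -8.7, -1.4]
grip_width: 0.23
grip_force: 89.3
```

drive_tool:
  commands: "0.002 0.05 0 0 0 0 0;0.002 0.05 0 0 0 0 0;0.002 0.05 0 0 0 0 0;0.002 0.05 0 0 0 0 0;0.002 0.05 0 0 0 0 0;0.002 0.05 0 0 0 0 0;0.002 0.05 0 0 0 0 0;0 0 0 0 0 0 0"

```text
time_s: 17.1
eef_pos: [660.1, -25.8, 69.8]
ee_rot: [0.001, 0.722, 0.692, -0.001]
force: [-1.0, -8.2, -1.7]
grip_width: 0.23
grip_force: 89.3
```

drive_tool:
  commands: "0.002 0.05 0 0 0 0 0;0.002 0.05 0 0 0 0 0;0.002 0.05 0 0 0 0 0;0.002 0.05 0 0 0 0 0;0.002 0.04 0 0 0 0 0;0.001 0.03 0 0 0 0 0;0 0 0 0 0 0 0;0 0 0 0 0 0 0"

```text
time_s: 17.77
eef_pos: [661.0, 3.2, 69.4]
ee_rot: [-0.0, 0.722, 0.692, 0.0]
force: [0.8, 1.4, -1.7]
grip_width: 0.229
grip_force: 89.3
```

```bash
python3 - <<'E'
from h import *
def fo(p,lo):
    h=cv2.cvtColor(p['pixels'],cv2.COLOR_BGR2HSV);m=((h[...,0]>3)&(h[...,0]<20)&(h[...,1]>150)&(h[...,2]>60)).astype(np.uint8)
    n,l,st,c=cv2.connectedComponentsWithStats(m)
    return [(st[i].tolist(),ray(p,(st[i,0]+st[i,2]-.5,c[i][1]),93)[:2].round(1),ray(p,(c[i][0],st[i,1]+st[i,3]-.5),93)[:2].round(1),ray(p,(c[i][0],st[i,1]),93)[:2].round(1)) for i in range(1,n) if st[i,4]>lo]
for n in ('top','wrist'):
    p=shot(n);print(n,fo(p,8 if n=='top' else 100),[ (np.round(b['position']).tolist(),round(b['confidence'],2)) for b in boxes_of(p,'stub')])
    print('exit expected',proj(p,(665.9,136,95)))
E
```

```text
top [([237, 146, 24, 9, 195], array([664.2, 142.4]), array([650.4, 178.1]), array([676.7, 178.7]))] [([246.0, 153.0], 0.76), ([243.0, 158.0], 0.59)]
exit expected [262.54838656 149.25507295]
wrist [] []
exit expected [318.97501489 -67.39253544]
```

drive_tool:
  commands: "0.001 0.03 0 0 0 0 0;0.001 0.02 0 0 0 0 0;0 0 0 0 0 0 0;0 0 0 0 0 0 0;0 0 0 0 0 0 0"

```text
time_s: 18.38
eef_pos: [661.2, 7.9, 69.5]
ee_rot: [-0.0, 0.722, 0.692, 0.0]
force: [-0.3, -0.0, -1.0]
grip_width: 0.232
grip_force: 89.3
```

drive_tool:
  commands: "-0.0044 -0.1 0 0 0 0 0;-0.0088 -0.2 0 0 0 0 0;-0.011 -0.25 0 0 0 0 0;-0.011 -0.25 0 0 0 0 0;-0.011 -0.25 0 0 0 0 0;-0.011 -0.25 0 0 0 0 0;-0.0088 -0.2 0 0 0 0 0;-0.0044 -0.1 0 0 0 0 0;0 0 0 0 0 0 0;0 0 0 0 0 0 0"

```text
time_s: 19.22
eef_pos: [654.1, -152.0, 69.4]
ee_rot: [-0.0, 0.722, 0.692, 0.0]
force: [-0.2, 0.4, -1.8]
grip_width: 0.232
grip_force: 89.3
```

```bash
python3 - <<'E'
from h import *
p=shot('top');h=cv2.cvtColor(p['pixels'],cv2.COLOR_BGR2HSV);m=((h[...,0]>3)&(h[...,0]<20)&(h[...,1]>150)&(h[...,2]>60)).astype(np.uint8)[130:175,200:310]
v,u=np.nonzero(m);print(u.min()+200,u.max()+200,v.min()+130,v.max()+130)
c=(u.mean()+200,v.mean()+130);print('stub centre',ray(p,c,85)[:2])
print('exit top row expected',proj(p,(666,136,80)),'rear',ray(p,(u.max()+200.5,152),80),'front',ray(p,(u.min()+199.5,152),80))
E
```

```text
235 259 146 154
stub centre [666.62703488 183.86909555]
exit top row expected [263.18255808 150.59019456] rear [661.63472574 147.05908857  80.        ] front [661.82239135 222.78214921  80.        ]
```

drive_tool:
  commands: "0 0 0.3 0 0 0 0;0 0 0.3 0 0 0 0;-0.2 0.05 0.1 0 0 0 0;-0.3 0.3 0 0 0 0 0;-0.3 0.28 0 0 0 0 0;-0.3 0.28 0 0 0 0 0;-0.3 0.28 0 0 0 0 0;-0.3 0.28 0 0 0 0 0;-0.196 0.177 0 0 0 0 0;0 0 -0.2 0 0 0 0;0 0 -0.35 0 0 0 0;0 0 -0.35 0 0 0 0;0 0 -0.2 0 0 0 0;0 0 0 0 0 0 0;0 0 0 0 0 0 0;0 0 0 0 0 0 0;0 0 0 0 0 0 0"

```text
time_s: 20.68
eef_pos: [466.2, 12.1, 31.1]
ee_rot: [0.001, 0.722, 0.692, 0.001]
force: [-0.1, -1.0, -2.3]
grip_width: 0.234
grip_force: 89.2
```

drive_tool:
  commands: "0 0 -0.15 0 0 0 0;0 0 -0.08 0 0 0 0;0 0 0 0 0 0 0;0 0 0 0 0 0 0;0 0 0 0 0 0 0"

```text
time_s: 21.1
eef_pos: [465.5, 11.9, 7.2]
ee_rot: [0.0, 0.722, 0.692, 0.0]
force: [-0.2, -0.3, -2.3]
grip_width: 0.234
grip_force: 89.3
```

drive_tool:
  commands: "0 0 -0.018 0 0 0 0;0 0 0 0 0 0 0;0 0 0 0 0 0 0;0 0 0 0 0 0 20;0 0 0 0 0 0 30;0 0 0 0 0 0 45;0 0 0 0 0 0 50;0 0 0 0 0 0 50;0 0 0.1 0 0 0 50;0 0 0.3 0 0 0 50;0 0 0.4 0 0 0 50;0 0 0.4 0 0 0 50;0 0 0.4 0 0 0 50;0 0 0 0 0 0 50;0 0 0 0 0 0 50;0 0 0 0 0 0 50"

```text
time_s: 22.43
eef_pos: [464.7, 12.1, 164.6]
ee_rot: [-0.0, 0.722, 0.692, -0.0]
force: [0.5, -0.1, -0.5]
grip_width: 0.496
grip_force: 0.0
```

```bash
python3 - <<'E'
from h import *
p=shot('wrist');s=p['state'];print(s['time_s'],s['eef_pos'],s['grip_width'],s['force'])
print(brass(p,(150,0,500,330),15))
h=cv2.cvtColor(p['pixels'],cv2.COLOR_BGR2HSV);m=(((h[...,0]<6)|(h[...,0]>174))&(h[...,1]>150)&(h[...,2]>60)).astype(np.uint8)
n,l,st,c=cv2.connectedComponentsWithStats(m)
for i in range(1,n):
    if st[i,4]>300: print('red',st[i],ray(p,c[i],26))
p=shot('top');h=cv2.cvtColor(p['pixels'],cv2.COLOR_BGR2HSV);m=((h[...,0]>3)&(h[...,0]<20)&(h[...,1]>150)&(h[...,2]>60)).astype(np.uint8)[130:175,200:310]
v,u=np.nonzero(m);print('stub',ray(p,(u.mean()+200,v.mean()+130),85)[:2])
E
```

```text
22.4333 [464.69217458  12.09765689 164.60826701] 0.4955382795743663 [ 0.48287861 -0.11733348 -0.52501634]
(array([464.64721704,  22.00998618]), array([470.7979454 , 149.92740786]), np.float64(-2.752866286910805), 2660, np.float64(17.294839814056466))
red [ 309  170   22   79 1608] [463.24798298 -12.56085648  26.        ]
red [ 538  364   82   34 1441] [ 781.08617965 -253.0926489    26.        ]
stub [666.74848915 183.75653321]
```

The drift lies on the mat (tip y 150, handle y -13, x about 467), the gripper is clear of it, and the stub is at rest in the trough. I hand in.

```bash
python3 -c "
from rig import finish_job
print(finish_job())"
```

```text
the job is handed in; nothing more can be done
None
```

I handed the job in at about 22.4 s: the stub lies in the trough, its centre about 158 mm along the foot's axis against the 149 mm needed, and the drift lies released on the mat. The hand-in gave no verdict, and the one doubtful moment was a 63 N wrist force when I first set the drift down on the mat; if the gripper's body took that load, it breaks the 40 N limit.

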